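# Reset a clamped grind dial by clicks

### The arm

A 6-joint arm with a two-finger parallel gripper is mounted at the origin on a cart in front of the work surface, level with it; the furniture and walls round the work are solid. World frame = base frame: x ahead of the robot, y to its left, z up, the work surface at z = 0. Lengths are in mm, angles in rad, forces in N, time in s.
With the tool pointing down it reaches from about 400 to 925 mm from the base axis. Payload 12.5 kg.
Tool frame: the origin (TCP) lies where the fingers leave the gripper's body, on its centre line; the fingertips stand 78 mm ahead of it and the grasp point (between the pads) lies 59 mm ahead of it; z points along the fingers, y is the direction in which the jaws open and shut (so a half turn about z gives the same grasp; the last joint's range is limited). The gripper opens to 95 mm and grips with 3 to 60 N. Pads are 20 mm wide; open, the fingers measure 119 mm over their backs; the gripper's body (75 mm by 180 mm) begins 59 mm behind the grasp point.
Start: joints at [0.996, 0.491, 1.559, -0, 1.092, -0.106], TCP at [282.368, 557.589, 292.261] pointing down, gripper open.
Joint ranges: [-3.1, 3.1], [-0.84, 2.19], [0.05, 2.79], [-1.13, 4.28], [0.06, 2.93], [-2.69, 2.69]. Speed limits (rad/s): [2.22, 2.22, 2.79, 3.14, 3.14, 3.14].

### API

Orientations are given as [roll, pitch, yaw] about the fixed x, y, z axes, in that order (R = Rz(yaw) Ry(pitch) Rx(roll)).
In Python, from cell import env, viewer, ticket, search_frame gives the robot as it stands.
- The arm moves only by the shell command python3 -m inch 'ROWS'. ROWS is a JSON object of lists of equal length, an entry for each row: "hand": the opening, from 0 (shut) to 1 (fully open); "delta_pos": the shift along the tool's x, y, z in cm, a list of three; "turn": the turn about the tool's z in rad. A call has 1 to 20 rows; each row shifts and turns the commanded pose from where the row before left it, along the tool's axes as they then stand; what a row does not reach is not made up. A row lasts 1/10 s, in which the tool goes at most 50 mm and 8.59 degrees, less where a joint would pass 70% of its speed; a pose out of reach is approached as far as the arm can. A call is refused whole if a number of a shift passes 5 or a number of a turn 0.15, either way. A call with a gripper value outside its range is refused whole. The fingers move at their own pace and stop on an object; the grip force is fixed at half the most. Time passes only in rows, so rows that do not move let the fingers close. It gives the time, the measured TCP pose, the force and the opening at its end, in the units of the state.
- env.state(): the state, without advancing time (a new reading comes with each control period).
- viewer.read_camera(name): name is "side" or "top"; returns (picture, depth): 384x512x3 uint8, blue, green, red; 384x512 float32, mm along the optical axis (not along the pixel's ray), 0 where there is no reading.
- viewer.get_calibration(name): a dict with "fx", "fy", "cx", "cy" (pixels), "T" (4x4, takes a point from camera to world coordinates). Camera axes: x right, y down, z forward; pixel columns grow to the right and rows downward; lengths in mm; the calibration is good to about 2 mm. A picture is of the moment at which its call begins. get_calibration takes no time and is no camera call.
- ticket.job_done(): hands the job in, once; it reports no verdict.
Trained networks look in the newest picture that a camera, given by its name, has taken for a name from the list of things; names that differ only in an ending like _2 or _b are one class to them, and where a whole thing is asked for, a point or a joint stands for the part that bears it (a point fixed in the world has none). Each returns a list of dicts, best first, with "p" (0 to 1); they miss things now and then, are a little off and sometimes report something else, mostly with a low value. They report only what shows in the picture. A call takes as long as a camera call.
- search_frame(camera, label): "centre" ([column, row] in pixels, amid what is visible of it).
The state is a dict: "t": time; "joints": joint angles; "qvel": joint speeds; "tau": joint torques, N m; "eef_pos": TCP position; "tcp_rot": TCP orientation; "ft_force": force on the tool from outside, world axes, zero at the start; "moment": the same for the moment, N m; "opening": opening from 0.0 (shut) to 1.0 (fully open).
Only numpy, scipy, OpenCV 4.12 (cv2) and the standard library are available. Lean on these libraries where they do the work, as an engineer would, in place of code of your own. Each camera call takes 0.05 s, during which the arm holds its last target.

### The job

Set the coffee grinder's grind dial to the third click up from its fine end (the long thick mark is click zero). The wing nut beside it clamps it, so before the dial is turned at all loosen the nut a quarter turn, to its stop; once the dial rests at the third click, tighten the nut fully again. The nut has a left-hand thread, so it loosens clockwise and tightens anticlockwise seen from above; leave the mug, the jar and the tin by the grinder where they stand.

Things in the scene. Friction and masses are not known exactly. Their poses are not given: they have to be found in the camera images.
- grinder: Coffee grinder, fixed: white housing 220 x 220 mm, black deck 100 mm above the worktop; at its rear a clear round hopper 96 mm wide, top at 211 mm. Origin: centre of the underside; x from the control side (near the robot) to the hopper, y left, z up. Vertical axes of dial at x -62, y +50 mm and nut at x -62, y -50 mm. Flat white marks lie on the deck round the dial, 30 degrees apart.
- dial (a joint): Angle of the grey grind dial in rad, growing clockwise seen from above. 0: fine end, hard stop; then a click every 0.5236 up to the 8th at 4.189, hard stop; the third is 1.571. Starts at a click from 5 to 8. Let go, it springs to the nearest click (peak torque about 0.1 N m, little friction). Must not be turned before the nut is loose.
- dial_grip (a point): On the dial's axis at mid height of its grip bar, 125 mm above the worktop. The bar is 46 mm long, 12 mm wide, from 108 to 136 mm above the worktop, on a round skirt 54 mm across whose top is at 108 mm. The bar lies in line with dial_pointer.
- dial_pointer (a point): Tip of the dial's pointer, 32 mm from the axis at skirt height, in line with the grip bar; a white line on the bar's top runs toward it. In the grinder's frame it points 120 degrees anticlockwise from +x when joint dial is 0, and turns clockwise as the joint grows.
- fine_mark (a point): Centre of the long thick white mark (13 x 5 mm) on the deck at the fine end of the scale, click zero, 40 mm from the dial's axis. The eight other marks are thin ticks, 6 x 2 mm, 37 mm from the axis.
- nut (a joint): Angle of the steel wing nut in rad, growing clockwise seen from above. 0 is fully tight (hard stop), 1.57 is loose (hard stop; it stays on its stud). Left-hand thread: clockwise loosens. It rises 2.2 mm per rad as it loosens, turns stiffly (about 0.08 N m) and stays where it is left. Starts tight.
- nut_grip (a point): On the nut's axis at mid height of its wings, 127 mm above the worktop when tight. The two wings form a straight bar 48 mm long, 10 mm wide, from 114 to 139 mm above the worktop when tight; below are a hub 22 mm across and a 30 mm washer whose top is at 106 mm.
- nut_wing (a point): End of one wing, 24 mm from the nut's axis, at the height of nut_grip. With the nut tight it lies along the grinder's +x from the axis, and it turns clockwise as joint nut grows.
- mug: White mug with blue spots, 92 x 127 x 93 mm, upright on the worktop right of the grinder; origin at the centre of its underside. To be left alone.
- honey: Glass honey jar with a red lid, 65 mm across, 100 mm tall, upright on the worktop left of the grinder; origin at the centre of its underside. To be left alone.
- soup: Soup tin, 75 mm across, 58 mm tall, upright on the worktop right of the grinder beside the mug, farther back; origin at the centre of its underside. To be left alone.

How it is judged:
By the outcome, as a careful person would: the job done as asked, in the order asked, and still so for the second after the job is handed in, with the robot touching nothing.
It also fails if it takes over 70 s, if anything falls off the work surface, if the arm or the gripper's body presses on something with over 40 N, if the wrist force passes 120 N, or if a joint passes its speed limit or range.

## Working session

There is one attempt and no reset: what is moved stays moved. The work goes in short steps, Python scripts to look and compute and a shell command to move; the robot and the scene stay as the last step left them, time stands still between calls to the robot, and variables do not carry over. Pictures are saved under pics/ and viewed, and the job is handed in when it is done.

```bash
ls; mkdir -p pics; python3 - <<'E'
from cell import env, viewer, search_frame
import cv2, numpy as np
print(env.state())
for c in ("top","side"):
    im,d=viewer.read_camera(c); cv2.imwrite(f"pics/{c}0.png",im); np.save(f"pics/{c}0.npy",d)
    k=viewer.get_calibration(c); print(c,k)
    for n in ("dial_grip","nut_grip","dial_pointer","fine_mark","nut_wing","grinder","mug","honey","soup"):
        r=search_frame(c,n)
        for q in r[:2]: 
            u,v=q["centre"]; z=float(d[int(v),int(u)])
            p=k["T"]@np.array([(u-k["cx"])/k["fx"]*z,(v-k["cy"])/k["fy"]*z,z,1])
            print(n,round(q["p"],2),np.round([u,v]),np.round(p[:3],1))
E
```

```text
pics
{'t': 0.0, 'joints': array([ 9.96392545e-01,  4.91566674e-01,  1.55946098e+00, -1.16395399e-05,
        1.09169460e+00, -1.05605673e-01]), 'qvel': array([ 0.00085391, -0.00035877, -0.00071586,  0.00123139, -0.00261878,
        0.00089896]), 'tau': array([ 4.88279955e-03, -6.12639785e+01, -2.58187169e+01,  6.93423185e-02,
        4.81224095e-02, -8.07608308e-05]), 'eef_pos': array([282.28058846, 557.4416101 , 291.65330933]), 'tcp_rot': array([-3.14046826e+00, -1.08805345e-04,  2.67279986e+00]), 'ft_force': array([ 0.07241648, -0.05846723,  0.67009556]), 'moment': array([ 0.01513036,  0.0114063 , -0.02049237]), 'opening': 0.9993236780292697}
top {'fx': 462.1617998412716, 'fy': 462.1617998412716, 'cx': 252.49551665662318, 'cy': 194.05851160374726, 'T': array([[-1.59515974e-02, -9.87375289e-01,  1.57593101e-01,
         3.58225834e+02],
       [-9.99301063e-01,  2.10723599e-02,  3.08762200e-02,
        -1.65292028e+02],
       [-3.38072752e-02, -1.56990428e-01, -9.87021314e-01,
         1.21295776e+03],
       [ 0.00000000e+00,  0.00000000e+00,  0.00000000e+00,
         1.00000000e+
[... 764 characters left out ...]
6e+01],
       [-5.68864652e-01, -4.17567724e-01,  7.08540897e-01,
        -7.72861357e+02],
       [ 1.13657654e-02, -8.65429230e-01, -5.00902253e-01,
         5.48322058e+02],
       [ 0.00000000e+00,  0.00000000e+00,  0.00000000e+00,
         1.00000000e+00]])}
dial_grip 0.83 [226. 197.] [ 456.4 -150.6  116.8]
nut_grip 0.71 [320. 292.] [ 499.6 -401.6   28.4]
nut_grip 0.55 [254. 218.] [ 454.7 -253.8  123.8]
dial_pointer 0.89 [224. 196.] [ 451.7 -147.6  120.5]
fine_mark 0.79 [269. 220.] [ 498.3 -246.    98.4]
nut_wing 0.84 [254. 216.] [ 456.3 -254.4  126.7]
grinder 0.87 [270. 225.] [ 488.3 -260.8   97.3]
honey 0.75 [210. 182.] [476.2 -45.3  98.1]
soup 0.83 [351. 259.] [ 587.7 -389.5   54.6]
```

```bash
python3 - <<'E'
import cv2
a=cv2.imread("pics/top0.png")[140:290,190:400]; cv2.imwrite("pics/top0c.png",cv2.resize(a,None,fx=3.8,fy=3.8,interpolation=cv2.INTER_CUBIC))
a=cv2.imread("pics/side0.png")[130:330,160:400]; cv2.imwrite("pics/side0c.png",cv2.resize(a,None,fx=3,fy=3,interpolation=cv2.INTER_CUBIC))
E
```

```text
(no output)
```

View pics/top0.png

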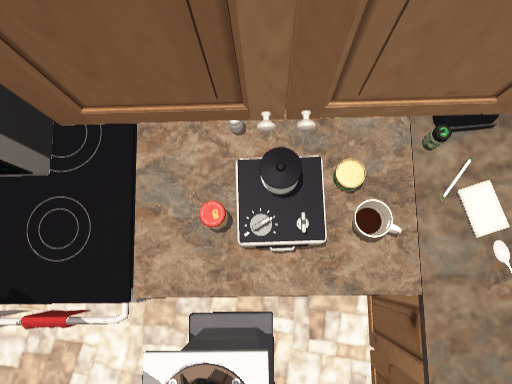

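View pics/top0c.png

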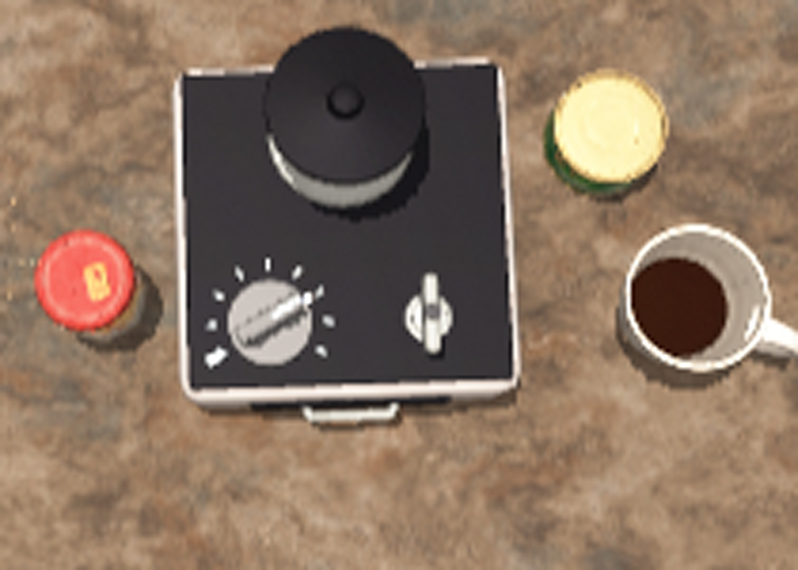

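View pics/side0c.png

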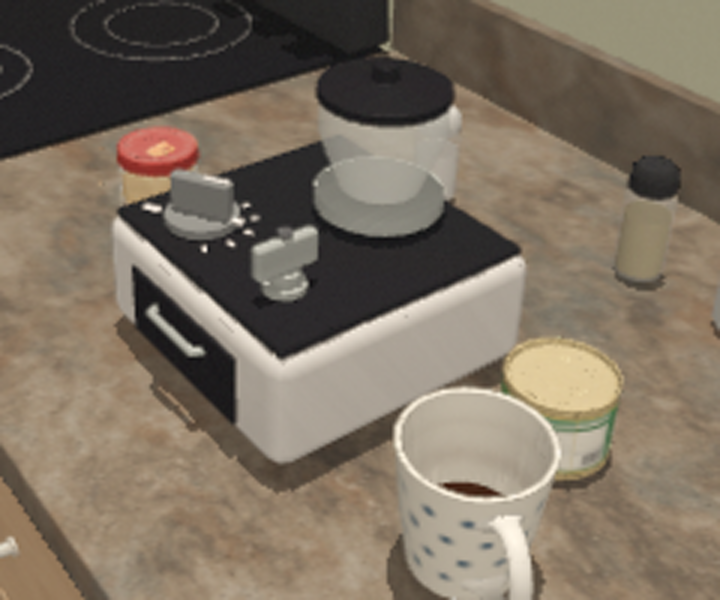

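The dial pointer sits near the 6th mark (crop 313,293) and the nut wings lie along x (crop 430,313). The hopper blocks the gripper's body through some turns, so I'll fit the grinder's pose precisely before planning.

```bash
cat > h.py <<'E'
from cell import env, viewer, search_frame
import cv2, numpy as np
def ray(c,uv,z):
    k=viewer.get_calibration(c); T=k["T"]; uv=np.atleast_2d(uv).astype(float)
    d=np.c_[(uv[:,0]-k["cx"])/k["fx"],(uv[:,1]-k["cy"])/k["fy"],np.ones(len(uv))]@T[:3,:3].T
    o=T[:3,3]; return o+d*((z-o[2])/d[:,2])[:,None]
def proj(c,P):
    k=viewer.get_calibration(c); Ti=np.linalg.inv(k["T"]); q=np.atleast_2d(P)@Ti[:3,:3].T+Ti[:3,3]
    return np.c_[q[:,0]/q[:,2]*k["fx"]+k["cx"],q[:,1]/q[:,2]*k["fy"]+k["cy"]]
E
python3 - <<'E'
from h import *
im=cv2.imread("pics/top0.png"); g=im.max(2)
# white marks near dial
for c in ("top",):
    roi=np.zeros_like(g); roi[204:238,240:282]=1
    m=((g>140)*roi).astype(np.uint8)
    n,l,s,ce=cv2.connectedComponentsWithStats(m)
    for i in range(1,n): print(s[i][4],ce[i].round(1),ray(c,ce[i],100.5)[0].round(1))
# deck dark
m=((g<60)).astype(np.uint8); m[:150]=0;m[250:]=0;m[:,:230]=0;m[:,335:]=0
cs,_=cv2.findContours(m,0,1); cc=max(cs,key=cv2.contourArea)
w=ray("top",cc[:,0,:],100)[:,:2].astype(np.float32); print(cv2.minAreaRect(w))
print(np.round(cv2.approxPolyDP(w.reshape(-1,1,2),12,True)[:,0],0).tolist())
E
```

```text
3 [260. 209.] [ 498.8 -148.1  100.5]
6 [252.5 211.5] [ 493.  -129.8  100.5]
5 [267.6 211.2] [ 493.  -166.4  100.5]
345 [260.4 224.2] [ 461.9 -148.3  100.5]
5 [273.6 216.2] [ 480.6 -180.6  100.5]
4 [247.5 217.5] [ 478.7 -117.5  100.5]
7 [276. 224.] [ 461.6 -186.   100.5]
6 [245.5 225. ] [ 460.6 -112.4  100.5]
21 [246.3 233.5] [ 440.1 -114.1  100.5]
6 [274.  231.8] [ 442.8 -180.7  100.5]
((533.9964599609375, -197.59002685546875), (223.37619018554688, 203.5227813720703), 0.8653744459152222)
[[622.0, -96.0], [564.0, -95.0], [582.0, -98.0], [571.0, -132.0], [501.0, -168.0], [493.0, -211.0], [425.0, -216.0], [426.0, -300.0], [625.0, -296.0], [645.0, -176.0], [618.0, -148.0]]
```

```bash
python3 - <<'E'
from h import *
from scipy.optimize import least_squares
P=np.array([[440.1,-114.1],[460.6,-112.4],[478.7,-117.5],[493,-129.8],[498.8,-148.1],[493,-166.4],[480.6,-180.6],[461.6,-186],[442.8,-180.7]])
a=np.radians(120-30*np.arange(9)); r=np.r_[40,[37]*8]
f=lambda q:(P-q[:2]-np.c_[r*np.cos(a+q[2]),r*np.sin(a+q[2])]).ravel()
s=least_squares(f,[460,-148,0]); print(s.x, np.degrees(s.x[2])); print(s.fun.reshape(-1,2).round(1).tolist())
yaw=s.x[2]; R=np.array([[np.cos(yaw),-np.sin(yaw)],[np.sin(yaw),np.cos(yaw)]])
o=s.x[:2]-R@[-62,50]; n=o+R@[-62,-50]; print("origin",o,"nut",n)
# hopper: depth points in top and side
for c in("top","side"):
    d=np.load(f"pics/{c}0.npy"); k=viewer.get_calibration(c); v,u=np.mgrid[:384,:512]
    p=np.c_[((u-k["cx"])/k["fx"]*d).ravel(),((v-k["cy"])/k["fy"]*d).ravel(),d.ravel()]@k["T"][:3,:3].T+k["T"][:3,3]
    L=(p[:,:2]-o)@R
    b=(abs(L)<130).all(1)
    for lo,hi in((105,112),(112,120),(120,145),(145,200),(195,209),(209,225),(225,300)):
        m=b&(p[:,2]>lo)&(p[:,2]<hi)&(L[:,0]>-20); q=L[m]
        if len(q)>5: print(c,lo,hi,len(q),np.percentile(q,[2,50,98],axis=0).round(0).tolist())
    for nm,cy in(("dial",50),("nut",-50)):
        m=(abs(L[:,0]+62)<30)&(abs(L[:,1]-cy)<30)&(p[:,2]>112)&(p[:,2]<160); q=np.c_[L[m],p[m,2]]; print(c,nm,len(q),np.percentile(q,[5,50,95],axis=0).round(0).tolist())
E
```

```text
[ 4.61074374e+02 -1.48868130e+02  1.62222006e-02] 0.9294636295495998
[[-0.4, 0.5], [0.1, -0.5], [-0.4, -1.0], [0.2, 0.1], [0.7, 0.2], [-0.4, 0.4], [0.5, 0.0], [-0.1, -0.1], [-0.3, 0.5]]
origin [ 523.8772909  -197.85581834] nut [ 462.69652313 -248.85497181]
top 105 112 75 [[0.0, -69.0], [19.0, 3.0], [62.0, 81.0]]
top 112 120 81 [[11.0, -40.0], [20.0, 7.0], [45.0, 44.0]]
top 145 200 1324 [[12.0, -43.0], [53.0, 0.0], [99.0, 43.0]]
top 195 209 760 [[18.0, -37.0], [55.0, 0.0], [95.0, 41.0]]
top 209 225 39 [[48.0, -8.0], [56.0, -1.0], [63.0, 8.0]]
top dial 115 [[-76.0, 32.0, 114.0], [-64.0, 49.0, 135.0], [-53.0, 68.0, 138.0]]
top nut 114 [[-84.0, -54.0, 114.0], [-64.0, -48.0, 137.0], [-44.0, -42.0, 143.0]]
side 105 112 146 [[10.0, -47.0], [28.0, -35.0], [82.0, 22.0]]
side 112 120 340 [[12.0, -43.0], [35.0, -23.0], [95.0, 35.0]]
side 120 145 246 [[18.0, -39.0], [33.0, -26.0], [69.0, 7.0]]
side 145 200 1449 [[10.0, -46.0], [36.0, -23.0], [92.0, 37.0]]
side 195 209 455 [[19.0, -38.0], [49.0, -8.0], [93.0, 33.0]]
side 209 225 23 [[47.0, -8.0], [55.0, -1.0], [62.0, 7.0]]
side dial 253 [[-78.0, 30.0, 113.0], [-66.0, 45.0, 127.0], [-53.0, 65.0, 136.0]]
side nut 309 [[-87.0, -57.0, 114.0], [-66.0, -54.0, 129.0], [-44.0, -48.0, 142.0]]
```

```bash
python3 -m inch '{"hand":[0,0,0,0,0,0,0,0],"turn":[-0.121,-0.121,-0.121,-0.121,0,0,0,0],"delta_pos":[[0,0,0],[0,0,0],[0,0,0],[0,0,0],[-3.6,0,0],[-3.6,0,0],[-3.6,0,0],[-3.6,0,0]]}'; python3 -m inch '{"hand":[0,0,0,0,0,0,0,0,0,0,0,0,0,0,0,0,0,0,0,0],"turn":[0,0,0,0,0,0,0,0,0,0,0,0,0,0,0,0,0,0,0,0],"delta_pos":[[0,-2,0],[0,-4.4,0],[0,-4.4,0],[0,-4.4,0],[0,-4.4,0],[0,-4.4,0],[0,-4.4,0],[0,-4.4,0],[0,-4.4,0],[0,-4.4,0],[0,-4.4,0],[0,-4.4,0],[0,-4.4,0],[0,-4.4,0],[0,-4.4,0],[0,-4.4,0],[0,-4.4,0],[0,-4.4,0],[0,-4.4,0],[0,-2.4,0]]}'
```

```text
t: 1.8
eef_pos: [427.7, 559.7, 292.3]
tcp_rot: [3.141, 0.0, -3.126]
ft_force: [-0.1, 0.2, -0.5]
opening: 0.389
t: 3.8
eef_pos: [438.8, -279.2, 292.2]
tcp_rot: [-3.141, 0.0, -3.128]
ft_force: [0.5, -0.1, 0.3]
opening: 0.006
```

```bash
cat >> h.py <<'E'
YAW=.0162; R=np.array([[np.cos(YAW),-np.sin(YAW)],[np.sin(YAW),np.cos(YAW)]])
O=np.array([523.5,-197.7]); NUT=O+R@[-62,-50]; DIAL=O+R@[-62,50]
def st():
    s=env.state(); p=np.array(s["eef_pos"]); y=s["tcp_rot"][2]
    print("t%.1f"%s["t"],"rel nut",((p[:2]-NUT)@R).round(1),"rel dial",((p[:2]-DIAL)@R).round(1),"z %.1f tool yaw-grinder deg %.1f"%(p[2],np.degrees(y-YAW)),"F",np.round(s["ft_force"],1),"Mz %.2f"%s["moment"][2],"open %.3f"%s["opening"],"j6 %.2f"%s["joints"][5])
E
python3 -c "from h import *; st()"
```

```text
t3.8 rel nut [-24.  -30.1] rel dial [ -24.  -130.1] z 292.2 tool yaw-grinder deg -180.2 F [ 0.5 -0.1  0.3] Mz -0.01 open 0.006 j6 -2.28
```

```bash
python3 -m inch '{"hand":[0,0,0,0,0,0,0],"turn":[0.003,0,0,0,0,0,0],"delta_pos":[[0.2,0,2],[0,0,2],[0,0,2],[0,0,2],[0,0,1.4],[0,0,0],[0,0,0]]}'; python3 - <<'E'
from h import *
st()
for c in("top","side"):
    im,d=viewer.read_camera(c); a=im[180:250,220:340] if c=="top" else im[130:280,180:340]
    cv2.imwrite(f"pics/{c}1.png",cv2.resize(a,None,fx=4,fy=4,interpolation=cv2.INTER_CUBIC))
E
```

```text
t: 4.5
eef_pos: [437.2, -276.2, 198.5]
tcp_rot: [3.141, 0.0, -3.129]
ft_force: [-0.2, -0.5, 0.5]
opening: 0.005
t4.5 rel nut [-25.5 -27.1] rel dial [ -25.5 -127.1] z 198.5 tool yaw-grinder deg -180.2 F [-0.2 -0.5  0.5] Mz 0.00 open 0.005 j6 -2.27
```

View pics/side1.png

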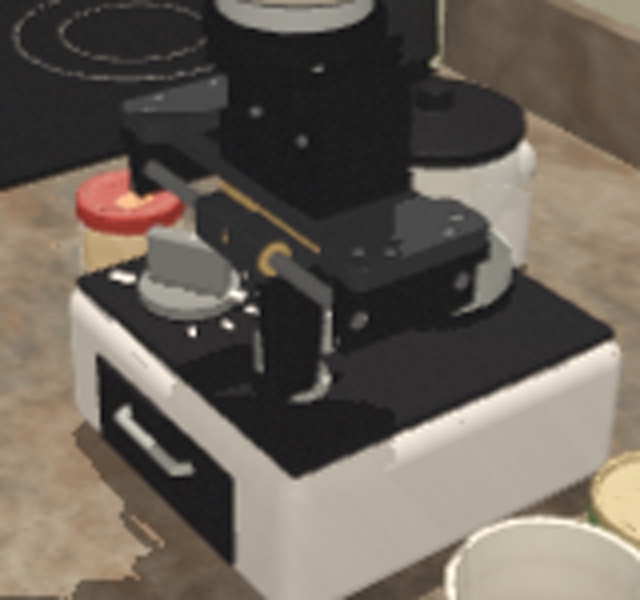

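```bash
python3 -m inch '{"hand":[0,0,0,0,0,0,0],"turn":[0.003,0,0,0,0,0,0],"delta_pos":[[0.05,0.4,0],[0,0.3,0],[0,0.3,0],[0.04,0.3,0],[0.04,0.28,0],[-0.05,0.2,0],[0,0,0]]}';  python3 -c "from h import *; st()"
```

```text
t: 5.3
eef_pos: [435.9, -258.7, 198.5]
tcp_rot: [-3.14, 0.0, -3.132]
ft_force: [-3.2, -5.5, 3.4]
opening: 0.006
t5.3 rel nut [-26.5  -9.6] rel dial [ -26.5 -109.6] z 198.5 tool yaw-grinder deg -180.4 F [-3.2 -5.5  3.4] Mz -0.05 open 0.006 j6 -2.25
```

```bash
python3 -m inch '{"hand":[0,0,0,0,0,0,0],"turn":[0,0,0,0,0,0,0],"delta_pos":[[-0.08,0.27,0],[-0.08,0.27,0],[-0.16,0.19,0],[-0.16,0.19,0],[-0.16,0.19,0],[-0.15,0.15,0],[0,0,0]]}';  python3 -c "from h import *; st()"
```

```text
t: 6.0
eef_pos: [443.0, -245.4, 198.4]
tcp_rot: [3.141, -0.002, -3.132]
ft_force: [-7.7, -1.4, 6.1]
opening: 0.007
t6.0 rel nut [-19.2   3.6] rel dial [-19.2 -96.4] z 198.4 tool yaw-grinder deg -180.4 F [-7.7 -1.4  6.1] Mz 0.02 open 0.007 j6 -2.22
```

```bash
python3 -m inch '{"hand":[0,0,0,0,0],"turn":[0,0,0,0,0],"delta_pos":[[-0.15,0.2,0],[-0.15,0.2,0],[-0.1,0.1,0],[0,0,0],[0,0,0]]}';  python3 -c "from h import *; st()"
```

```text
t: 6.5
eef_pos: [445.9, -240.6, 197.9]
tcp_rot: [3.141, -0.005, -3.132]
ft_force: [-14.8, -7.5, 4.0]
opening: 0.003
t6.5 rel nut [-16.3   8.3] rel dial [-16.3 -91.7] z 197.9 tool yaw-grinder deg -180.4 F [-14.8  -7.5   4. ] Mz 0.01 open 0.003 j6 -2.20
```

```bash
python3 -m inch '{"hand":[0,0,0,0],"turn":[0,0,0,0],"delta_pos":[[-0.12,0.2,0],[-0.08,0.2,0],[0,0,0],[0,0,0]]}';  python3 -c "from h import *; st()"
```

```text
t: 6.9
eef_pos: [446.5, -236.4, 197.4]
tcp_rot: [3.139, -0.009, -3.131]
ft_force: [-22.2, -9.1, 3.0]
opening: 0.006
t6.9 rel nut [-15.6  12.6] rel dial [-15.6 -87.4] z 197.4 tool yaw-grinder deg -180.3 F [-22.2  -9.1   3. ] Mz -0.13 open 0.006 j6 -2.19
```

```bash
python3 -m inch '{"hand":[0,0,0,0.3,0.3,0.3,0.3,0.3,0.3],"turn":[0,0,0,0,0,0,0,0,0],"delta_pos":[[1,0,0],[1,0,0],[0,0,-3],[0,0,-3],[0,0,-3],[0,4,0],[0,4,0],[0,4,0],[0,0,0]]}'; python3 - <<'E'
from h import *
st()
for c in("top","side"):
    im,d=viewer.read_camera(c); a=im[180:250,220:340] if c=="top" else im[130:280,180:340]
    cv2.imwrite(f"pics/{c}2.png",cv2.resize(a,None,fx=4 if c=="side" else 6,fy=4 if c=="side" else 6,interpolation=cv2.INTER_CUBIC))
E
```

```text
t: 7.8
eef_pos: [427.8, -113.4, 288.5]
tcp_rot: [3.141, 0.0, -3.129]
ft_force: [-0.3, -0.7, 0.6]
opening: 0.298
t7.8 rel nut [-32.3 135.8] rel dial [-32.3  35.8] z 288.5 tool yaw-grinder deg -180.2 F [-0.3 -0.7  0.6] Mz 0.00 open 0.298 j6 -1.99
```

View pics/side2.png

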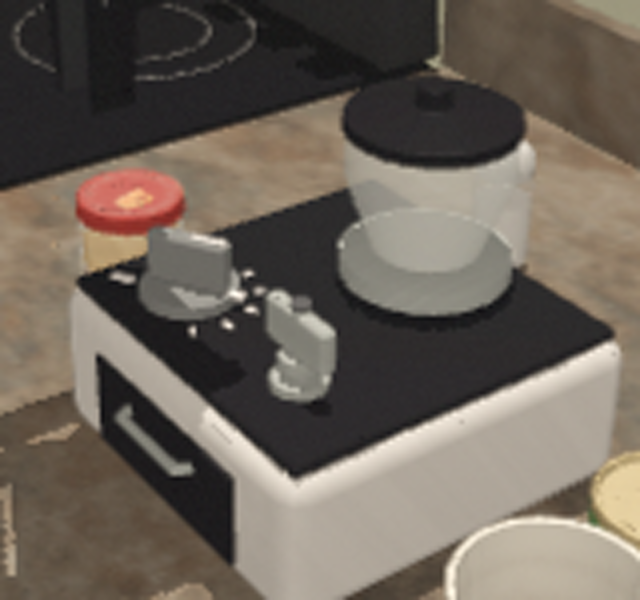

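View pics/top2.png

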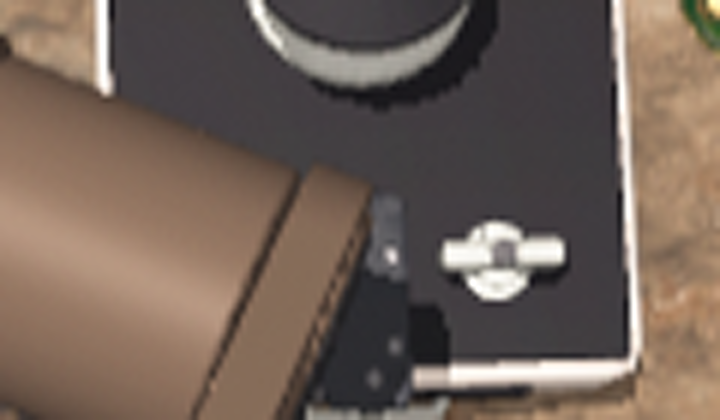

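Nut shows its wings across (top crop 443–565, 250), on the loose stop. Now over to the dial.

```bash
python3 -m inch '{"hand":[0.4,0.4,0.4,0.4,0.4,0.4,0.4,0.4,0.4,0.4,0.4],"turn":[0,0,0.149,0.149,0.149,0.149,0.149,0.149,0.149,0,0],"delta_pos":[[-1.6,-1.8,0],[-1.6,-1.8,0],[0,0,0],[0,0,0],[0,0,0],[0,0,0],[0,0,0],[0,0,0],[0,0,0],[0,0,0],[0,0,0]]}'; python3 -c "from h import *; st()"
```

```text
t: 9.0
eef_pos: [460.9, -153.4, 288.1]
tcp_rot: [3.142, -0.0, 2.111]
ft_force: [0.3, -0.1, 1.1]
opening: 0.398
t9.0 rel nut [ 0.2 95.4] rel dial [ 0.2 -4.6] z 288.1 tool yaw-grinder deg 120.0 F [ 0.3 -0.1  1.1] Mz 0.01 open 0.398 j6 -1.00
```

```bash
python3 -m inch '{"hand":[0.4,0.4,0.4,0.4,0.4,0.4,0.4,0.4],"turn":[0,0,0,0,0,0,0,0],"delta_pos":[[0.4,0.23,0],[0,0,2],[0,0,2],[0,0,2],[0,0,2],[0,0,1.2],[0,0,0.6],[0,0,0]]}'; python3 -c "from h import *; st()"
```

```text
t: 9.8
eef_pos: [460.9, -147.8, 189.8]
tcp_rot: [-3.141, -0.001, 2.109]
ft_force: [-0.5, 0.5, -0.7]
opening: 0.406
t9.8 rel nut [  0.2 100.9] rel dial [0.2 0.9] z 189.8 tool yaw-grinder deg 119.9 F [-0.5  0.5 -0.7] Mz -0.01 open 0.406 j6 -0.99
```

```bash
python3 -m inch '{"hand":[0,0,0,0,0,0,0,0],"turn":[0,0,0,0,0,0,0,0],"delta_pos":[[-0.07,-0.05,0],[0,0,0],[0,0,0],[0,0,0],[0,0,0],[0,0,0],[0,0,0],[0,0,0]]}'; python3 -c "from h import *; st()"
```

```text
t: 10.6
eef_pos: [460.6, -149.0, 190.6]
tcp_rot: [-3.141, 0.0, 2.108]
ft_force: [-4.5, -3.0, 4.6]
opening: 0.125
t10.6 rel nut [-0.1 99.7] rel dial [-0.1 -0.3] z 190.6 tool yaw-grinder deg 119.9 F [-4.5 -3.   4.6] Mz 0.03 open 0.125 j6 -0.99
```

```bash
python3 -m inch '{"hand":[0,0,0,0,0,0,0,0,0,0,0],"turn":[-0.12,-0.12,-0.12,-0.12,-0.12,-0.12,-0.12,-0.12,-0.12,-0.12,0],"delta_pos":[[0,0,0],[0,0,0],[0,0,0],[0,0,0],[0,0,0],[0,0,0],[0,0,0],[0,0,0],[0,0,0],[0,0,0],[0,0,0]]}'; python3 -c "from h import *; st()"
```

```text
t: 11.7
eef_pos: [460.7, -148.6, 190.6]
tcp_rot: [3.141, 0.0, -2.972]
ft_force: [-2.5, 1.1, 4.5]
opening: 0.122
t11.7 rel nut [  0.  100.1] rel dial [0.  0.1] z 190.6 tool yaw-grinder deg -171.2 F [-2.5  1.1  4.5] Mz -0.04 open 0.122 j6 -2.19
```

```bash
python3 -m inch '{"hand":[0,0,0,0],"turn":[-0.08,-0.08,-0.05,0],"delta_pos":[[0,0,0],[0,0,0],[0,0,0],[0,0,0]]}'; python3 -c "from h import *; st()"
```

```text
t: 12.1
eef_pos: [460.7, -148.5, 190.6]
tcp_rot: [3.141, -0.0, -2.764]
ft_force: [-2.8, 3.5, 6.1]
opening: 0.125
t12.1 rel nut [ -0.  100.2] rel dial [-0.   0.2] z 190.6 tool yaw-grinder deg -159.3 F [-2.8  3.5  6.1] Mz 0.10 open 0.125 j6 -2.40
```

```bash
python3 -m inch '{"hand":[0.4,0.4,0.4,0.4,0.4,0.4,0.4,0.4,0.4,0.4,0.4,0.4,0.4,0.4,0.4],"turn":[0,0,0,0,0,0,0,0,0.12,0.12,0.12,0,0,0,0],"delta_pos":[[0,0,0],[0,0,0],[0,0,0],[0,0,0],[0,0,-2.5],[0,0,-2.5],[0,0,-2.5],[0,0,-2.5],[0,0,0],[0,0,0],[0,0,0],[0,-4.4,0],[0,-4.4,0],[0,-4.4,0],[0,0,0]]}'; python3 - <<'E'
from h import *
st()
for c in("top","side"):
    im,d=viewer.read_camera(c); a=im[180:250,220:340] if c=="top" else im[130:280,180:340]
    cv2.imwrite(f"pics/{c}3.png",cv2.resize(a,None,fx=4 if c=="side" else 6,fy=4 if c=="side" else 6,interpolation=cv2.INTER_CUBIC))
E
```

```text
t: 13.6
eef_pos: [463.0, -284.9, 289.8]
tcp_rot: [-3.141, 0.0, -3.129]
ft_force: [-0.9, 0.3, 0.3]
opening: 0.4
t13.6 rel nut [  0.  -36.2] rel dial [   0.  -136.2] z 289.8 tool yaw-grinder deg -180.2 F [-0.9  0.3  0.3] Mz -0.02 open 0.400 j6 -2.26
```

View pics/side3.png

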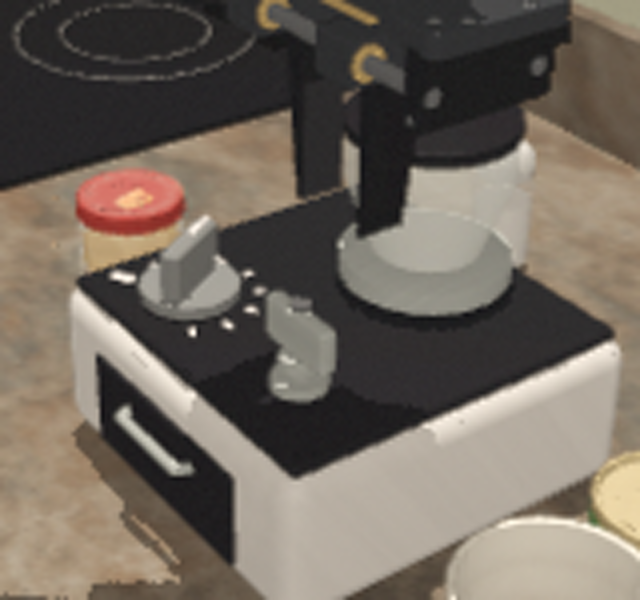

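View pics/top3.png

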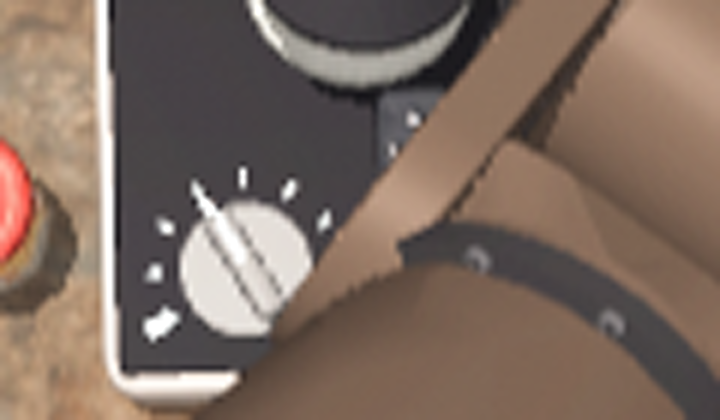

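Pointer is on the third mark (crop 196,187; the fine mark at 160,323, then marks 1 and 2). Now I'll tighten the nut by pushing its −y wing toward +x.

```bash
python3 -m inch '{"hand":[0,0,0,0,0,0,0,0,0,0],"turn":[-0.003,0,0,0,0,0,0,0,0,0],"delta_pos":[[1.4,0.4,0],[1.4,0.4,0],[0,0,0],[0,0,2],[0,0,2],[0,0,2],[0,0,2],[0,0,1.2],[0,0,0],[0,0,0]]}'; python3 -c "from h import *; st()"
```

```text
t: 14.7
eef_pos: [435.3, -273.2, 198.7]
tcp_rot: [-3.141, 0.0, -3.122]
ft_force: [0.9, 0.5, 0.3]
opening: 0.009
t14.7 rel nut [-27.4 -24. ] rel dial [ -27.4 -124. ] z 198.7 tool yaw-grinder deg -179.8 F [0.9 0.5 0.3] Mz -0.04 open 0.009 j6 -2.28
```

```bash
python3 -m inch '{"hand":[0,0,0,0,0,0,0,0],"turn":[0,0,0,0,0,0,0,0],"delta_pos":[[-0.3,-0.1,0],[-0.3,-0.1,0],[-0.3,-0.1,0],[-0.3,-0.05,0],[-0.2,-0.04,0],[-0.2,-0.04,0],[-0.18,-0.04,0],[0,0,0]]}'; python3 -c "from h import *; st()"
```

```text
t: 15.5
eef_pos: [452.7, -277.4, 198.0]
tcp_rot: [3.141, -0.001, -3.122]
ft_force: [-3.1, 0.6, -1.2]
opening: 0.006
t15.5 rel nut [-10.1 -28.5] rel dial [ -10.1 -128.5] z 198.0 tool yaw-grinder deg -179.8 F [-3.1  0.6 -1.2] Mz 0.06 open 0.006 j6 -2.26
```

Turning. Continue along the arc.

```bash
python3 -m inch '{"hand":[0,0,0,0,0,0,0,0,0],"turn":[0,0,0,0,0,0,0,0,0],"delta_pos":[[-0.2,0.03,0],[-0.2,0.06,0],[-0.2,0.07,0],[-0.15,0.1,0],[-0.19,0.15,0],[-0.19,0.15,0],[-0.19,0.17,0],[-0.05,0.1,0],[0,0,0]]}'; python3 -c "from h import *; st()"
```

```text
t: 16.4
eef_pos: [466.7, -269.1, 198.4]
tcp_rot: [-3.141, 0.001, -3.122]
ft_force: [-0.9, -4.0, -1.4]
opening: 0.005
t16.4 rel nut [  4.1 -20.5] rel dial [   4.1 -120.5] z 198.4 tool yaw-grinder deg -179.8 F [-0.9 -4.  -1.4] Mz -0.03 open 0.005 j6 -2.24
```

```bash
python3 -m inch '{"hand":[0,0,0,0,0,0],"turn":[0,0,0,0,0,0],"delta_pos":[[-0.15,0.15,0],[-0.1,0.15,0],[-0.1,0.12,0],[0,0.1,0],[0,0,0],[0,0,0]]}'; python3 -c "from h import *; st()"
```

```text
t: 17.0
eef_pos: [469.8, -263.7, 198.3]
tcp_rot: [-3.142, 0.0, -3.122]
ft_force: [1.3, -3.1, -1.0]
opening: 0.004
t17.0 rel nut [  7.3 -15.2] rel dial [   7.3 -115.2] z 198.3 tool yaw-grinder deg -179.8 F [ 1.3 -3.1 -1. ] Mz -0.05 open 0.004 j6 -2.22
```

```bash
python3 -m inch '{"hand":[0,0,0,0,0],"turn":[0,0,0,0,0],"delta_pos":[[-0.1,0.1,0],[-0.1,0.1,0],[0,0.05,0],[0,0,0],[0,0,0]]}'; python3 -c "from h import *; st()"
```

```text
t: 17.5
eef_pos: [471.6, -261.2, 198.2]
tcp_rot: [3.141, 0.0, -3.122]
ft_force: [-1.3, -3.9, -0.8]
opening: 0.005
t17.5 rel nut [  9.1 -12.7] rel dial [   9.1 -112.7] z 198.2 tool yaw-grinder deg -179.8 F [-1.3 -3.9 -0.8] Mz -0.02 open 0.005 j6 -2.22
```

```bash
python3 -m inch '{"hand":[0,0,0,0],"turn":[0,0,0,0],"delta_pos":[[-0.1,0.1,0],[0,0.1,0],[0,0,0],[0,0,0]]}'; python3 - <<'E'
from h import *
st()
for c in("side",):
    im,d=viewer.read_camera(c); a=im[130:280,180:340]
    cv2.imwrite(f"pics/{c}4.png",cv2.resize(a,None,fx=4,fy=4,interpolation=cv2.INTER_CUBIC))
E
```

```text
t: 17.9
eef_pos: [472.3, -260.3, 198.3]
tcp_rot: [-3.14, -0.0, -3.122]
ft_force: [-5.7, -13.1, -1.8]
opening: 0.007
t17.9 rel nut [  9.8 -11.7] rel dial [   9.8 -111.7] z 198.3 tool yaw-grinder deg -179.8 F [ -5.7 -13.1  -1.8] Mz 0.00 open 0.007 j6 -2.21
```

View pics/side4.png

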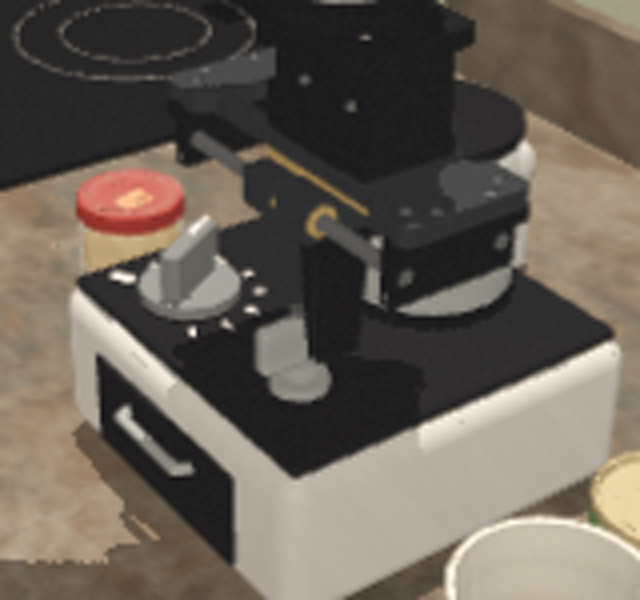

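```bash
python3 -m inch '{"hand":[0,0,0,0],"turn":[0,0,0,0],"delta_pos":[[-0.15,0.08,0],[-0.1,0.08,0],[0,0,0],[0,0,0]]}'; python3 -c "from h import *; st()"
```

```text
t: 18.35
eef_pos: [474.0, -259.5, 198.3]
tcp_rot: [-3.139, -0.002, -3.121]
ft_force: [-14.1, -20.9, -0.5]
opening: 0.006
t18.4 rel nut [ 11.5 -11. ] rel dial [  11.5 -111. ] z 198.3 tool yaw-grinder deg -179.8 F [-14.1 -20.9  -0.5] Mz 0.10 open 0.006 j6 -2.21
```

```bash
python3 -m inch '{"hand":[0,0,0,0,0,0,0,0,0,0,0],"turn":[0,0,0,0,0,0,0,0,0,0,0],"delta_pos":[[0.1,-1,0],[0,-1,0],[0,0,-2.5],[0,0,-2.5],[0,0,-2.5],[0,0,-2.5],[0,-4,0],[0,-4,0],[0,-4,0],[0,-4,0],[0,0,0]]}'; python3 - <<'E'
from h import *
st()
for c in("top","side"):
    im,d=viewer.read_camera(c); a=im[180:250,220:340] if c=="top" else im[130:280,180:340]
    cv2.imwrite(f"pics/{c}5f.png",im); cv2.imwrite(f"pics/{c}5.png",cv2.resize(a,None,fx=4 if c=="side" else 6,fy=4 if c=="side" else 6,interpolation=cv2.INTER_CUBIC))
E
```

```text
t: 19.45
eef_pos: [477.2, -441.5, 297.4]
tcp_rot: [-3.141, 0.001, -3.125]
ft_force: [-1.1, 0.7, 0.5]
opening: 0.005
t19.4 rel nut [  11.8 -193. ] rel dial [  11.8 -293. ] z 297.4 tool yaw-grinder deg -180.0 F [-1.1  0.7  0.5] Mz -0.02 open 0.005 j6 -2.44
```

View pics/side5.png

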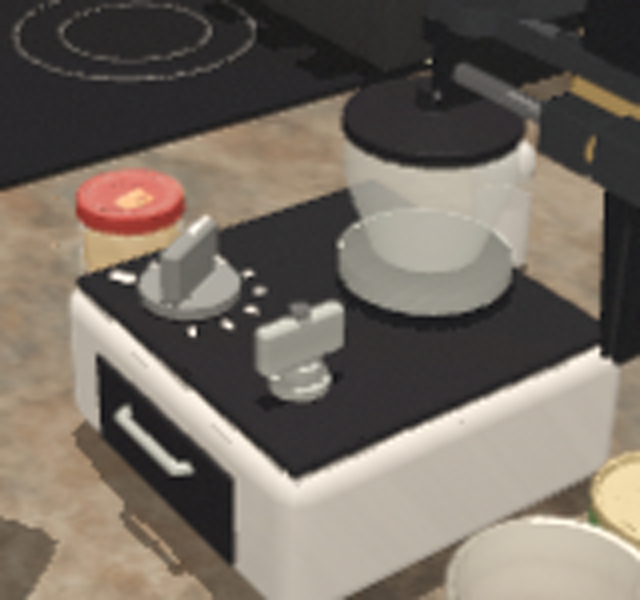

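View pics/top5.png

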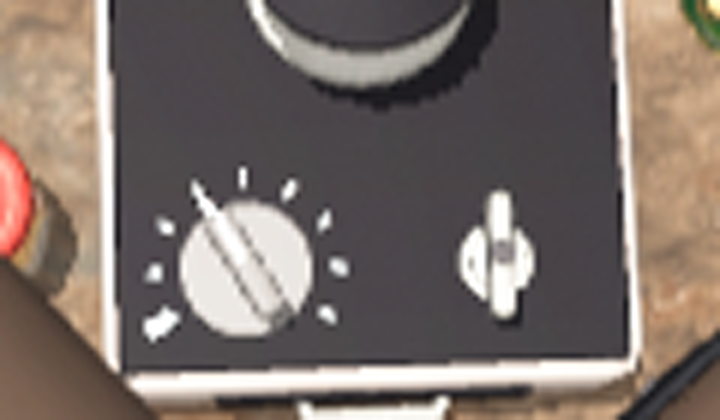

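```bash
python3 - <<'E'
import cv2,numpy as np
for c,(r0,r1,c0,c1) in(("top",(208,238,292,314)),("side",(195,235,238,272))):
    a,b=[cv2.imread(f"pics/{c}{k}.png")[r0:r1,c0:c1].max(2) for k in("0","5f")]
    print(c,np.abs(a.astype(int)-b).mean())
    for i in(a,b):
        m=(i>110).astype(np.uint8); n,l,s,ce=cv2.connectedComponentsWithStats(m); j=1+s[1:,4].argmax()
        v,u=np.nonzero(l==j); M=np.cov(u,v); print(len(u),u.mean().round(2),v.mean().round(2),"angle",np.degrees(.5*np.arctan2(2*M[0,1],M[0,0]-M[1,1])).round(2))
    cv2.imwrite(f"pics/cmp_{c}.png",cv2.resize(np.hstack([a,b]),None,fx=8,fy=8,interpolation=cv2.INTER_CUBIC))
E
```

```text
top 17.137878787878787
151 10.53 14.48 angle 89.01
162 10.38 14.43 angle -89.48
side 11.288970588235294
373 16.78 22.3 angle -57.82
403 16.6 21.96 angle -59.8
```

View pics/cmp_side.png

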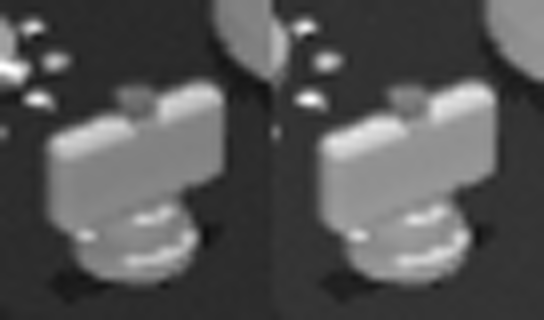

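View pics/cmp_top.png

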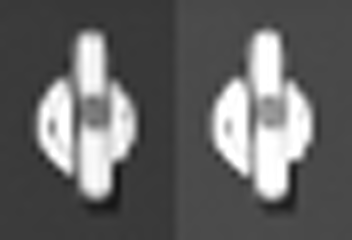

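Force said stop, but the image angle differs by ~1°, so I'll verify by gripping the nut and twisting further anticlockwise.

```bash
python3 -m inch '{"hand":[0.4,0.4,0.4,0.4,0.4,0.4,0.4],"turn":[0,0,0,0,0,0,0],"delta_pos":[[0.2,3.86,0],[0.25,3.86,0],[0.25,3.86,0],[0.25,3.86,0],[0.23,3.86,0],[0,0,0],[0,0,0]]}'; python3 -c "from h import *; st()"
```

```text
t: 20.25
eef_pos: [462.2, -243.5, 298.9]
tcp_rot: [-3.141, 0.001, -3.12]
ft_force: [0.3, -0.3, 0.8]
opening: 0.396
t20.2 rel nut [-0.   5.2] rel dial [ -0.  -94.8] z 298.9 tool yaw-grinder deg -179.7 F [ 0.3 -0.3  0.8] Mz -0.02 open 0.396 j6 -2.20
```

```bash
python3 -m inch '{"hand":[0.4,0.4,0.4,0.4,0.4,0.4,0.4,0,0,0,0,0,0,0],"turn":[-0.03,0,0,0,0,0,0,0,0,0,0,0,0,0],"delta_pos":[[0,-0.47,0],[0,0,2.4],[0,0,2.4],[0,0,2.4],[0,0,2.2],[0,0,1],[0,0,0],[0,0,0],[0,0,0],[0,0,0],[0,0,0],[0,0,0],[0,0,0],[0,0,0]]}'; python3 -c "from h import *; st()"
```

```text
t: 21.65
eef_pos: [462.2, -248.9, 194.8]
tcp_rot: [3.141, 0.001, -3.093]
ft_force: [-0.0, 5.1, 4.3]
opening: 0.106
t21.6 rel nut [-0.1 -0.2] rel dial [-1.000e-01 -1.002e+02] z 194.8 tool yaw-grinder deg -178.2 F [-0.   5.1  4.3] Mz -0.35 open 0.106 j6 -2.24
```

```bash
python3 -m inch '{"hand":[0,0,0,0],"turn":[-0.03,-0.02,0,0],"delta_pos":[[0,0,0],[0,0,0],[0,0,0],[0,0,0]]}'; python3 -c "from h import *; st()"
```

```text
t: 22.05
eef_pos: [462.2, -248.9, 194.7]
tcp_rot: [3.141, 0.001, -3.044]
ft_force: [0.8, 5.1, 5.5]
opening: 0.11
t22.1 rel nut [-0.1 -0.2] rel dial [-1.000e-01 -1.002e+02] z 194.7 tool yaw-grinder deg -175.3 F [0.8 5.1 5.5] Mz -0.57 open 0.110 j6 -2.29
```

Torque reaches 0.57 N m with no following (jaw slipping wider), so it's hard on the tight stop. Release, retreat, check.

```bash
python3 -m inch '{"hand":[0.4,0.4,0.4,0.4,0.4,0.4,0.4,0.4,0.4,0.4,0.4,0.4,0.4,0.4],"turn":[0,0,0,0,0,0,0,0.05,0,0,0,0,0,0],"delta_pos":[[0,0,0],[0,0,0],[0,0,0],[0,0,-2.5],[0,0,-2.5],[0,0,-2.5],[0,0,-2.5],[0,0,0],[0,-4,0],[0,-4,0],[0,-4,0],[0,-4,0],[0,0,0],[0,0,0]]}'; python3 - <<'E'
from h import *
st()
ims=[]
for c in("top","side"):
    im,d=viewer.read_camera(c); cv2.imwrite(f"pics/{c}6f.png",im)
    r0,r1,c0,c1=(208,238,292,314) if c=="top" else (195,235,238,272)
    for k in("0","6f"):
        i=cv2.imread(f"pics/{c}{k}.png")[r0:r1,c0:c1].max(2)
        m=(i>110).astype(np.uint8); n,l,s,ce=cv2.connectedComponentsWithStats(m); j=1+s[1:,4].argmax()
        v,u=np.nonzero(l==j); M=np.cov(u,v); print(c,k,len(u),u.mean().round(2),v.mean().round(2),np.degrees(.5*np.arctan2(2*M[0,1],M[0,0]-M[1,1])).round(2))
    for n in ("mug","honey","soup"): print(n,[(q["centre"],round(q["p"],2)) for q in search_frame(c,n)[:1]])
a=cv2.imread("pics/top6f.png")[150:250,190:400]; cv2.imwrite("pics/top6.png",cv2.resize(a,None,fx=3.8,fy=3.8,interpolation=cv2.INTER_CUBIC))
E
```

```text
t: 23.45
eef_pos: [469.6, -409.8, 293.6]
tcp_rot: [3.141, -0.001, -3.094]
ft_force: [-1.0, 0.7, -0.4]
opening: 0.401
t23.4 rel nut [   4.6 -161.2] rel dial [   4.6 -261.2] z 293.6 tool yaw-grinder deg -178.2 F [-1.   0.7 -0.4] Mz -0.00 open 0.401 j6 -2.44
top 0 151 10.53 14.48 89.01
top 6f 162 10.38 14.43 -89.48
mug []
honey [([212.5, 214.8], 0.86)]
soup [([348.8, 177.1], 0.86)]
side 0 373 16.78 22.3 -57.82
side 6f 402 16.59 21.98 -59.6
mug [([317.3, 291.7], 0.61)]
honey [([212.8, 185.4], 0.58)]
soup [([351.4, 258.2], 0.61)]
```

View pics/top6.png

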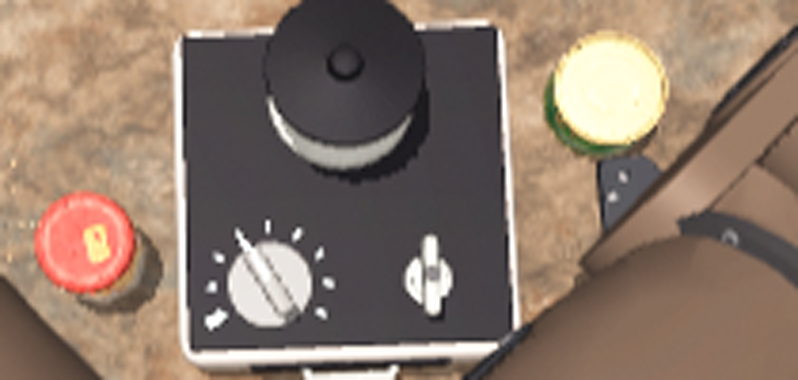

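View pics/side6f.png

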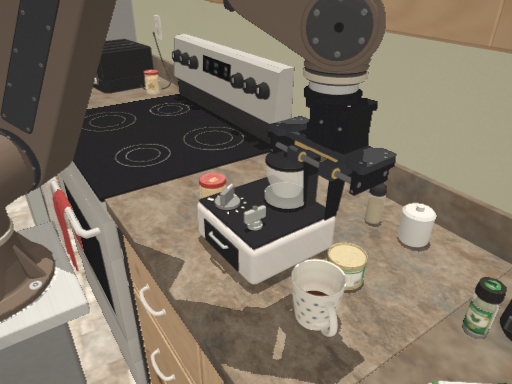

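The twist left the nut's image angle unchanged, so it was already at the tight stop. The dial pointer is on the third mark (crop 240,235), the mug, jar and tin stand where they did, and the gripper touches nothing.

```bash
python3 -c "
from cell import ticket
print(ticket.job_done())"
```

```text
the job is handed in; nothing more can be done
None
```

The grind dial is at the third click and the nut is fully tight again. I handed the job in at about 24 s, and no verdict was reported.

- **Nut loosened:** I pushed it clockwise with the closed fingers until it met its stop at about 24 N. The picture then showed it a quarter turn round.
- **Dial:** I gripped the bar at click 6 and turned it about 81° anticlockwise, stopping there because of the hopper. On release it sprang to click 3, and the last top picture shows the pointer on the third mark.
- **Nut tightened:** I pushed it anticlockwise to its stop at about 25 N, then gripped it and twisted to 0.57 N m. The picture showed no further movement.
- **Surroundings:** In the last pictures the jar and tin are where they stood. The gripper was clear of everything, with about zero force on it.

**Checks that disagreed:**
- The nut's angle in the pictures differed from the start by about 1.5–2°. It did not change under the twist, so I put this down to a change in lighting.
- The detector missed the mug in the last top picture, where the arm covered it. The side picture shows it in place.

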